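# Earth, tare and start the timed stirring test

### The job

Start the timed stirring test with light fingertip presses: first touch the dome of the static-discharge post, then press the bar-shaped tare key of the balance all the way down, then press the stirrer's round start key fully in and last the timer's square start key fully in (both start keys stay in). Press gently, in that order; leave the other keys and everything standing about alone, do not lift or shove the timer along, and finish with the hand clear.

Things in the scene. Friction and masses are not known exactly. Their poses are not given: they have to be found in the camera images.
- earth: static-discharge post: 50 mm square, 12 mm thick black rubber foot carrying an upright steel post 32 mm in diameter, 45 mm high in all, with a rounded steel dome on top. Fixed to the bench. Origin: centre of the underside; z up
- earth_top (a point): crown of the dome, 61 mm above the bench when untouched; moves with the dome. The dome is 27 mm in diameter and stands 16 mm proud
- earth_dome (a joint): how far the dome is pushed down: 0 untouched to 0.006 m. It sits on a soft spring: starts to move at about 0.3 N, 0.5 N at 1 mm, 2 N when fully down, springs back
- balance: white laboratory balance 160 mm wide (y), 230 mm deep (x), fixed to the bench; the key deck in front (-x side) is 50 mm high, a round steel pan 110 mm in diameter behind it has its top at 74 mm. Origin: centre of the underside; -x is its front, y its left seen from the robot, z up
- tare_top (a point): top centre of the balance's tare key, the long bar-shaped key: 44 mm along y, 18 mm along x, top 14 mm above the deck; at (-82, 30) mm from the balance's origin; moves with the key
- tare (a joint): travel of the tare key, 0 up to 0.008 m fully down; spring return, starts to move at about 0.4 N, fully down at about 3 N
- balance_power (a joint): travel of the balance's other key (round, 16 mm in diameter, top 8 mm above the deck, at (-82, -50) mm from the balance's origin), 0 up to 0.006 m down; spring return; leave alone
- stirrer: blue magnetic stirrer 150 mm wide (y), 220 mm deep (x), fixed to the bench; the key deck in front (-x side) is 55 mm high, a round white ceramic plate 124 mm in diameter behind it has its top at 80 mm. Origin: centre of the underside; -x is its front, z up
- stir_start_top (a point): top centre of the stirrer's start key, the round key: 28 mm in diameter, top 14 mm above the deck when out; at (-76, -30) mm from the stirrer's origin; moves with the key
- stir_start (a joint): travel of the stirrer's start key, 0 out to 0.008 m fully in; no spring: it takes about 2.5 N to move all the way and stays where it is left
- stir_heat (a joint): travel of the stirrer's other key (narrow bar, 30 mm along x by 10 mm, top 8 mm above the deck, at (-76, 50) mm from the stirrer's origin), 0 up to 0.006 m down; spring return; leave alone
- timer: white bench timer, a loose box 110 mm wide (y), 100 mm deep (x), 50 mm high, about 0.5 kg, with a small display on top. Origin: centre of the underside; -x is its front, z up
- timer_start_top (a point): top centre of the timer's start key, the large square key: 28 by 28 mm, top 14 mm above the timer's top when out; at (-22, -20) mm from the timer's origin; moves with the key
- timer_start (a joint): travel of the timer's start key, 0 out to 0.008 m fully in; no spring: it takes about 2.5 N to move all the way and stays where it is left
- timer_clear (a joint): travel of the timer's other key (round, 14 mm in diameter, top 8 mm above the timer's top, at (30, 38) mm from its origin), 0 up to 0.006 m down; spring return; leave alone
- weight: brass calibration weight 30 mm in diameter, 46 mm high, on the balance's pan. Origin: centre of the underside
- beaker: glass beaker 68 mm in diameter, 85 mm high, on the stirrer's plate (rim about 165 mm above the bench). Origin: centre of the underside
- bottle: amber sample bottle 40 mm in diameter, 90 mm high, standing between the instruments. Origin: centre of the underside
- jar: clear sample jar 42 mm in diameter, 65 mm high, standing between the instruments. Origin: centre of the underside
- vial: small capped vial 26 mm in diameter, 50 mm high, standing 55 to 70 mm beside the discharge post. Origin: centre of the underside
- marker: black marker pen 130 mm long, 16 mm thick, lying on the bench towards the robot. Origin: at its middle, underside
- spatula: spatula 180 mm long lying on the bench towards the robot. Origin: near its middle, underside

How it is judged:
By the outcome, as a careful person would: the job done as asked, in the order asked, and still so for the second after the job is handed in, with the robot touching nothing.
It also fails if it takes over 64 s, if anything falls off the work surface, if the arm or the gripper's body presses on something with over 40 N, if the wrist force passes 120 N, or if a joint passes its speed limit or range.

### The arm

A 7-joint arm with a two-finger parallel gripper is mounted at the origin on the work surface. World frame = base frame: x ahead of the robot, y to its left, z up, the work surface at z = 0. Lengths are in m, angles in rad, forces in N, time in s.
With the tool pointing down it reaches from about 0.4 to 0.925 m from the base axis. Payload 5.6 kg.
Tool frame: the origin (TCP) lies midway between the tips of the shut fingers; the grasp point (between the pads) lies 19 mm behind it; z points along the fingers, y is the line along which they close (so a half turn about z gives the same grasp; the last joint's range is limited). The gripper opens to 85 mm and grips with 20 to 120 N. Pads are 22 mm wide; open, the fingers measure 114 mm over their backs; the gripper's body (76 mm by 85 mm) begins 54 mm behind the grasp point. The pads swing forward as they close: fully open they stand 13 mm farther back than shut.
Start: joints at [1.058, 0.468, -0.012, 1.603, 0.006, 1.071, -0.056], TCP at [0.294, -0.58, 0.231] pointing down, gripper open.
Joint ranges: [-2.53, 2.53], [-0.31, 2.02], [-1.57, 1.55], [0.28, 2.44], [-1.29, 4.43], [0.15, 1.84], [-2.92, 2.92]. Speed limits (rad/s): [2.57, 2.57, 3.14, 3.14, 3.14, 3.14, 3.14].

### API

Orientations are given as a rotation vector (axis times angle).
In Python, from plant import robot gives the robot as it stands.
- The arm moves only by the shell command python3 -m pendant 'ROWS' [OPENING] [FORCE]. ROWS is JSON, a list of rows, each a list of 6 numbers: the shift along the tool's x, y, z normalised to -1 to 1, where 1 is 0.03 m, then the turn, a rotation vector about the tool's x, y, z normalised to -1 to 1, where 1 is pi/2 rad. In form: [[dx, dy, dz, wx, wy, wz], ...]. A call has 1 to 20 rows; each row shifts and turns the commanded pose from where the row before left it, along the tool's axes as they then stand; what a row does not reach is not made up. A row lasts 1/10 s, in which the tool goes at most 50 mm and 8.59 degrees, less where a joint would pass 70% of its speed; a pose out of reach is approached as far as the arm can. A call with a number of a shift or a turn outside -1 to 1 is refused whole. A call with a gripper value outside its range is refused whole. OPENING is the opening, from -1 (shut) to 1 (fully open), set as the call begins (- or left out, the last holds). The fingers move at their own pace and stop on an object; FORCE is the grip in N (left out, the last holds). Time passes only in rows, so rows that do not move let the fingers close. It gives the time, the measured TCP pose, the force, the opening and the grip force at its end, in the units of the state.
- robot.read_state(): the state, without advancing time (a new reading comes with each control period).
- robot.read_camera(name): name is "side" or "top"; returns (picture, depth): 384x512x3 uint8, red, green, blue; 384x512 float32, m along the optical axis (not along the pixel's ray), 0 where there is no reading.
- robot.camera_model(name): a dict with "K" (3x3 intrinsics, pixels), "world_from_camera" (4x4, takes a point from camera to world coordinates). Camera axes: x right, y down, z forward; pixel columns grow to the right and rows downward; lengths in m; the calibration is good to about 2 mm. A picture is of the moment at which its call begins. camera_model takes no time and is no camera call.
- robot.sign_off(): hands the job in; it is judged then, once.
Trained networks look in the newest picture that a camera, given by its name, has taken for a name from the list of things; names that differ only in an ending like _2 or _b are one class to them, and where a whole thing is asked for, a point or a joint stands for the part that bears it (a point fixed in the world has none). Each returns a list of dicts, best first, with "conf" (0 to 1); they miss things now and then, are a little off and sometimes report something else, mostly with a low value. They report only what shows in the picture. A call takes as long as a camera call.
- robot.boxes_of(camera, name): "rect" ([left, top, width, height] as shares, 0 to 1, of the picture: columns of its width, rows of its height, round what is visible of it).
- robot.silhouettes(camera, name): "pixels" (384x512 bool, what is visible of it) and "rect" ([left, top, width, height] as shares, 0 to 1, of the picture: columns of its width, rows of its height, round what is visible of it).
The state is a dict: "time": time; "joint_positions": joint angles; "dq": joint speeds; "effort": joint torques, N m; "tcp_pos": TCP position; "tool_rot": TCP orientation; "contact_force": force on the tool from outside, world axes, zero at the start; "wrist_torque": the same for the moment, N m; "grip_width": opening from 0.0 (shut) to 1.0 (fully open); "gripper_force": force on a finger pad.
Only numpy, scipy, OpenCV 4.12 (cv2) and the standard library are available. Lean on these libraries where they do the work, as an engineer would, in place of code of your own. Each camera call takes 0.05 s, during which the arm holds its last target. There are 200 camera calls.

## Working session

There is one attempt and no reset: what is moved stays moved. The work goes in short steps, Python scripts to look and compute and a shell command to move; the robot and the scene stay as the last step left them, time stands still between calls to the robot, and variables do not carry over. Pictures are saved under pics/ and viewed, at most 10 in all, crops included, and the job is handed in when it is done.

```bash
ls; mkdir -p pics
cat > h.py <<'E'
from plant import robot
import numpy as np, cv2
def cloud(cam,d):
    m=robot.camera_model(cam);K=np.array(m["K"]);T=np.array(m["world_from_camera"])
    v,u=np.mgrid[:384,:512]
    p=np.stack([(u-K[0,2])/K[0,0]*d,(v-K[1,2])/K[1,1]*d,d,np.ones_like(d)],-1)
    w=(p@T.T)[...,:3]; w[d<=0]=np.nan
    return w
E
python3 - <<'E'
from h import *
for c in ["side","top"]:
    im,d=robot.read_camera(c); cv2.imwrite(f"pics/{c}0.png",im[...,::-1]); np.save(c+"_d.npy",d); np.save(c+"_i.npy",im)
    w=cloud(c,d); m=robot.camera_model(c); print(c,np.round(np.array(m["world_from_camera"])[:3],3).tolist(),np.array(m["K"])[0,0])
    for n in ["earth_top","tare_top","stir_start_top","timer_start_top","balance","stirrer","timer","earth","weight","beaker","bottle","jar","vial","marker","spatula"]:
        s=robot.silhouettes(c,n)[:2]
        for r in s:
            p=r["pixels"]; q=w[p]; q=q[~np.isnan(q[:,0])]
            if len(q): 
                v,u=np.nonzero(p)
                print(n,round(r["conf"],2),p.sum(),"px",u.mean().round(),v.mean().round(),"med",np.median(q,0).round(3),"p2",np.percentile(q,3,axis=0).round(3),"p98",np.percentile(q,97,axis=0).round(3))
s=robot.read_state(); print(s["time"],s["tcp_pos"],s["tool_rot"],s["grip_width"])
E
```

```text
pics
side [[-0.994, -0.037, 0.103, 0.381], [-0.106, 0.531, -0.84, 1.023], [-0.024, -0.846, -0.532, 0.743]] 456.53194757802646
earth_top 0.75 403 px 327.0 295.0 med [0.31  0.271 0.012] p2 [0.259 0.257 0.001] p98 [0.372 0.284 0.016]
earth_top 0.38 82 px 270.0 223.0 med [0.454 0.066 0.055] p2 [0.442 0.053 0.044] p98 [0.465 0.075 0.061]
tare_top 0.61 100 px 223.0 209.0 med [0.584 0.022 0.061] p2 [ 0.574 -0.004  0.05 ] p98 [0.596 0.037 0.065]
stir_start_top 0.41 29 px 256.0 142.0 med [ 0.537 -0.387  0.065] p2 [ 0.529 -0.402  0.057] p98 [ 0.547 -0.379  0.07 ]
timer_start_top 0.55 176 px 224.0 297.0 med [0.53  0.347 0.062] p2 [0.517 0.331 0.051] p98 [0.544 0.357 0.065]
timer_start_top 0.53 344 px 327.0 295.0 med [0.312 0.272 0.012] p2 [0.261 0.258 0.004] p98 [0.37  0.283 0.016]
balance 0.69 3883 px 199.0 210.0 med [0.652 0.021 0.049] p2 [ 0.547 -0.087  0.004] p98 [0.769 0.064 0.073]
balance 0.2 428 px 325.0 295.0 med [0.315 0.27  0.011] p2 [ 0.259  0.255 -0.001] p98 [0.374 0.283 0.016]
stirrer 0.85 2149 px 235.0 157.0 med [ 0.597 -0.292  0.053] p2 [ 0.498 -0.406  0.003] p98 [ 0.7   -0.262  
[... 2726 characters left out ...]
0.172 0.06 ] p2 [0.675 0.158 0.002] p98 [0.703 0.192 0.092]
jar 0.64 239 px 314.0 151.0 med [ 0.61  -0.172  0.064] p2 [ 0.596 -0.19   0.015] p98 [ 0.629 -0.157  0.068]
jar 0.27 131 px 267.0 116.0 med [ 0.69  -0.048  0.104] p2 [ 0.682 -0.062  0.08 ] p98 [ 0.703 -0.036  0.122]
vial 0.65 73 px 204.0 211.0 med [0.456 0.117 0.032] p2 [0.446 0.108 0.017] p98 [0.466 0.13  0.053]
marker 0.62 280 px 150.0 266.0 med [0.314 0.262 0.015] p2 [0.258 0.248 0.009] p98 [0.371 0.277 0.02 ]
spatula 0.67 1102 px 319.0 264.0 med [ 0.306 -0.181  0.004] p2 [ 0.252 -0.214  0.   ] p98 [ 0.416 -0.155  0.022]
1.6 [ 0.29422272 -0.57960225  0.23129267] [ 3.05531809e+00  7.31053341e-01 -3.05595887e-05] 0.9991562837269075
```

View pics/top0.png

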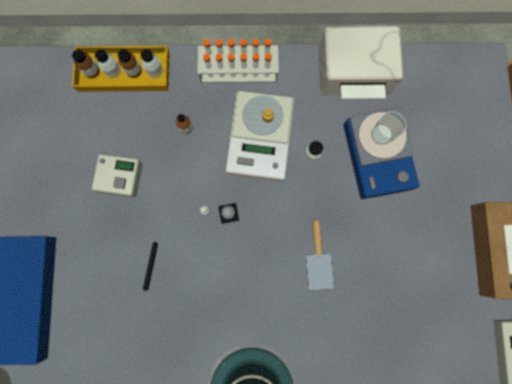

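View pics/side0.png

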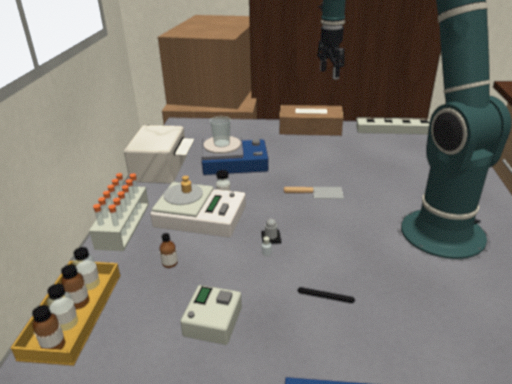

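Run:
```python
import cv2,numpy as np
t=cv2.imread("pics/top0.png");s=cv2.imread("pics/side0.png")
def c(i,u,v,r=20): return cv2.resize(i[v-r:v+r,u-r:u+r],(260,260),interpolation=cv2.INTER_CUBIC)
P=[[(229,212),(245,161),(403,176),],[(270,223),(223,209),(256,142)]]
a=np.hstack([c(t,*p) for p in P[0]]); b=np.hstack([c(s,*p) for p in P[1]])
cv2.imwrite("pics/crop.png",np.vstack([a,b]))
cv2.imwrite("pics/crop2.png",np.hstack([c(t,119,183),c(s,224,297)]))
```

```text
(no output)
```

View pics/crop.png

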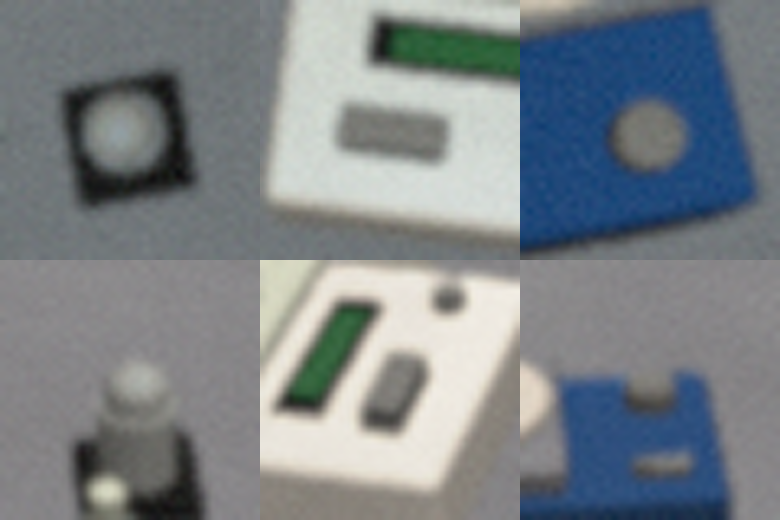

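View pics/crop2.png

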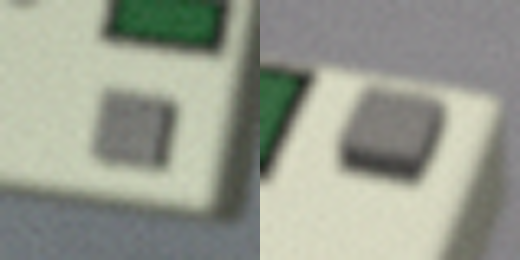

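Run:
```python
from h import *
def ray(c,u,v):
    m=robot.camera_model(c);K=np.array(m["K"]);T=np.array(m["world_from_camera"])
    return T[:3,3],T[:3,:3]@np.linalg.solve(K,[u,v,1])
P={"dome":((227.4,212.1),(270.6,220.9),.060),"tare":((245.0,160.9),(224.4,207.1),.064),"stir":((402.3,176.4),None,.069),"timer":((118.8,182.3),(224.6,295.4),.064),}
for n,(t,s,z) in P.items():
    R=[ray("top",*t)]+([ray("side",*s)] if s else [])
    for o,d in R: print(n,z,(o+d*(z-o[2])/d[2]).round(4))
    if s:
        A=np.zeros((3,3));b=np.zeros(3)
        for o,d in R:
            d=d/np.linalg.norm(d);M=np.eye(3)-np.outer(d,d);A+=M;b+=M@o
        print("  tri",np.linalg.solve(A,b).round(4))
    w=cloud("top",np.load("top_d.npy"));u,v=map(round,t);print("  topdepth",np.nanmedian(w[v-1:v+2,u-1:u+2].reshape(-1,3),0).round(4))
    if s: w=cloud("side",np.load("side_d.npy"));u,v=map(round,s);print("  sidedepth",np.nanmedian(w[v-1:v+2,u-1:u+2].reshape(-1,3),0).round(4))
# yaws and boxes by depth, top view
w=cloud("top",np.load("top_d.npy"))
for n,c in [("balance",(259,137)),("stirrer",(379,158)),("timer",(117,176)),("earth",(228,213))]:
    r=robot.silhouettes("top",n)[0]["pixels"]
    k,_=cv2.findContours(r.astype(np.uint8),0,2); k=max(k,key=cv2.contourArea); print(n,cv2.minAreaRect(k))
w2=cloud("side",np.load("side_d.npy")); print("bench z top",np.nanmedian(w[230:250,180:220,2]),"side",np.nanmedian(w2[250:280,380:400,2]), np.nanmedian(w2[230:260,300:330,2]))
s=robot.read_state();print(s["time"])
```

```text
dome 0.06 [0.4493 0.0561 0.06  ]
dome 0.06 [0.4529 0.0649 0.06  ]
  tri [0.4517 0.0565 0.0538]
  topdepth [0.4492 0.057  0.0624]
  sidedepth [0.4519 0.0643 0.0589]
tare 0.064 [0.5828 0.0097 0.064 ]
tare 0.064 [0.581  0.0157 0.064 ]
  tri [0.5829 0.0097 0.0601]
  topdepth [0.5824 0.0097 0.0636]
  sidedepth [0.5832 0.0114 0.0627]
stir 0.069 [ 0.5364 -0.3979  0.069 ]
  topdepth [ 0.5373 -0.3973  0.0696]
timer 0.064 [0.5293 0.3373 0.064 ]
timer 0.064 [0.5283 0.3434 0.064 ]
  tri [0.5297 0.3387 0.0595]
  topdepth [0.5295 0.3356 0.0659]
  sidedepth [0.5281 0.3411 0.0624]
balance ((259.5304870605469, 136.65005493164062), (60.188236236572266, 85.60966491699219), 6.952957630157471)
stirrer ((380.33905029296875, 153.53736877441406), (85.04216003417969, 62.237850189208984), 76.93067932128906)
timer ((116.48077392578125, 176.0961456298828), (45.69505310058594, 39.22322082519531), 11.309932708740234)
earth ((227.18536376953125, 213.3033447265625), (19.412872314453125, 18.963153839111328), 77.00537872314453)
bench z top 0.0008883022492170989 side -0.0014373292935150883 -0.0014283104561269022
1.8
```

```bash
python3 -m pendant '[[0,0,0,0,0,0.075],[0,0,0,0,0,0.075],[0,0,0,0,0,0.075],[0,0,0,0,0,0.074],[0.25,-0.9,0,0,0,0],[0.25,-0.9,0,0,0,0],[0.25,-0.9,0,0,0,0],[0.25,-0.9,0,0,0,0],[0.25,-0.9,0,0,0,0],[0.25,-0.9,0,0,0,0],[0.25,-0.9,0,0,0,0],[0.25,-0.9,0,0,0,0],[0.25,-0.9,0,0,0,0],[0.25,-0.9,0,0,0,0],[0.25,-0.9,0,0,0,0],[0.25,-0.9,0,0,0,0],[0.25,-0.9,0,0,0,0],[0.25,-0.9,0,0,0,0],[0.25,-0.9,0,0,0,0],[0.25,-0.9,0,0,0,0]]' -1 20
```

```text
time: 3.8
tcp_pos: [0.4145, -0.1465, 0.2316]
tool_rot: [3.141, -0.0, 0.001]
contact_force: [1.0, -0.4, -0.0]
grip_width: -0.003
gripper_force: 0.0
```

```bash
python3 -m pendant '[[0.15,-0.856,0,0,0,0],[0.15,-0.856,0,0,0,0],[0.15,-0.856,0,0,0,0],[0.15,-0.856,0,0,0,0],[0.15,-0.856,0.2,0,0,0],[0.15,-0.856,0.5,0,0,0],[0.15,-0.856,0.7,0,0,0],[0.15,-0.9,0.8,0,0,0],[0,0,0.8,0,0,0],[0,0,0.8,0,0,0],[0,0,0.5,0,0,0],[0,0,0,0,0,0],[0,0,0,0,0,0]]'
python3 - <<'E'
from h import *
s=robot.read_state(); p=np.array(s["tcp_pos"]); out=[]
for c in ["top","side"]:
    im,d=robot.read_camera(c); np.save(c+"1_d.npy",d)
    m=robot.camera_model(c);K=np.array(m["K"]);T=np.linalg.inv(np.array(m["world_from_camera"]))
    q=K@(T@np.r_[p,1])[:3]; u,v=q[:2]/q[2]; print(c,u,v)
    U,V=int(u),int(v); r=32
    o=cv2.resize(im[V-r:V+r,U-r:U+r,::-1],(512,512),interpolation=cv2.INTER_CUBIC)
    cv2.drawMarker(o,(int((u-U+r+.5)*8),int((v-V+r+.5)*8)),(0,0,255),0,20)
    out.append(cv2.resize(o,(400,400)))
cv2.imwrite("pics/tip1.png",np.hstack(out)); print(p,s["contact_force"])
E
```

```text
time: 5.1
tcp_pos: [0.4505, 0.0593, 0.1026]
tool_rot: [-3.142, -0.0, -0.0]
contact_force: [0.1, -0.4, 0.8]
grip_width: -0.002
gripper_force: 0.0
top 225.1146700935074 209.9776437640916
side 271.6677486013614 205.95584245350102
[0.45045747 0.05926132 0.10259078] [ 0.08123379 -0.35784956  0.80141418]
```

View pics/tip1.png

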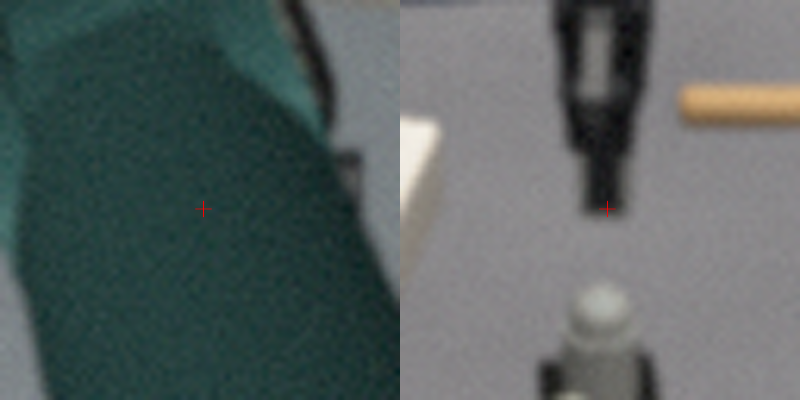

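```bash
python3 -m pendant '[[0,0,0.33,0,0,0],[0,0,0.33,0,0,0],[0,0,0.33,0,0,0],[0,0,0.33,0,0,0],[0,0,0,0,0,0],[0,0,0,0,0,0],[0,0,0,0,0,0]]'; python3 -m pendant '[[0,0,0.05,0,0,0],[0,0,0.05,0,0,0],[0,0,0.05,0,0,0],[0,0,0.05,0,0,0],[0,0,0,0,0,0],[0,0,0,0,0,0],[0,0,0,0,0,0]]'
```

```text
time: 5.9
tcp_pos: [0.4504, 0.0593, 0.0628]
tool_rot: [-3.142, -0.0, -0.0]
contact_force: [-0.4, 0.5, -0.7]
grip_width: 0.001
gripper_force: 0.0
time: 6.6
tcp_pos: [0.4505, 0.0592, 0.0568]
tool_rot: [-3.142, -0.0, -0.001]
contact_force: [1.3, 0.4, 2.3]
grip_width: -0.001
gripper_force: 0.7
```

```bash
cat >> h.py <<'E'
def force(n=8):
    f=[]
    for _ in range(n): robot.read_camera("side"); f.append(robot.read_state()["contact_force"])
    s=robot.read_state(); print("F",np.mean(f,0).round(2),"tcp",np.round(s["tcp_pos"],4),"t",s["time"])
E
python3 -c "
from h import *
force()"
```

```text
F [ 1.13 -0.03  1.74] tcp [0.4502 0.0592 0.0567] t 7.0
```

```bash
python3 -m pendant '[[0,0,-0.2,0,0,0],[0,0,-0.6,0,0,0],[0,0,-0.9,0,0,0],[0.877,0.313,0,0,0,0],[0.877,0.313,0,0,0,0],[0.877,0.313,0,0,0,0],[0.877,0.313,0,0,0,0],[0.877,0.313,0,0,0,0],[0,0,0,0,0,0],[0,0,0,0,0,0],[0,0,0,0,0,0]]'
python3 - <<'E'
from h import *
force()
s=robot.read_state(); p=np.array(s["tcp_pos"])
im,d=robot.read_camera("side"); m=robot.camera_model("side");K=np.array(m["K"]);T=np.linalg.inv(np.array(m["world_from_camera"]))
q=K@(T@np.r_[p,1])[:3]; u,v=q[:2]/q[2]; U,V=int(u),int(v)+10; r=32
o=cv2.resize(im[V-r:V+r,U-r:U+r,::-1],(512,512),interpolation=cv2.INTER_CUBIC)
cv2.drawMarker(o,(int((u-U+r+.5)*8),int((v-V+r+.5)*8)),(0,0,255),0,20); cv2.imwrite("pics/tip2.png",o)
E
```

```text
time: 8.1
tcp_pos: [0.5803, 0.0127, 0.1074]
tool_rot: [-3.141, -0.001, 0.003]
contact_force: [0.5, 0.0, -0.8]
grip_width: 0.002
gripper_force: 0.0
F [-0.2  -0.31 -0.25] tcp [0.5816 0.0124 0.1078] t 8.5
```

View pics/tip2.png

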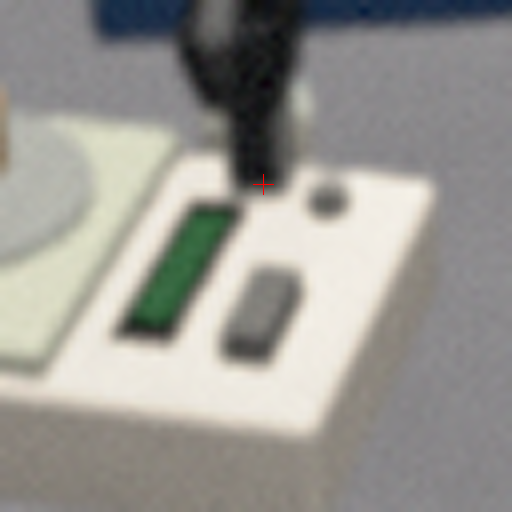

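```bash
python3 -m pendant '[[-0.02,0,0.33,0,0,0],[-0.02,0,0.33,0,0,0],[0,0,0.33,0,0,0],[0,0,0.33,0,0,0],[0,0,0.05,0,0,0],[0,0,0.05,0,0,0],[0,0,0.05,0,0,0],[0,0,0.05,0,0,0],[0,0,0.05,0,0,0],[0,0,0.05,0,0,0],[0,0,0.05,0,0,0],[0,0,0,0,0,0],[0,0,0,0,0,0]]'
python3 -c "
from h import *
force()"
```

```text
time: 9.85
tcp_pos: [0.5808, 0.0123, 0.0577]
tool_rot: [-3.142, -0.0, -0.001]
contact_force: [-0.4, -0.9, 2.5]
grip_width: -0.001
gripper_force: 1.2
F [-0.34  0.9   2.34] tcp [0.5808 0.0123 0.0577] t 10.25
```

```bash
python3 -m pendant '[[0,0,0.02,0,0,0],[0,0,0.02,0,0,0],[0,0,0.02,0,0,0],[0,0,0,0,0,0],[0,0,0,0,0,0]]'
python3 -c "
from h import *
force(6)"
```

```text
time: 10.75
tcp_pos: [0.5808, 0.0123, 0.0561]
tool_rot: [3.142, 0.0, 0.001]
contact_force: [-0.3, 0.2, 5.7]
grip_width: -0.001
gripper_force: 2.5
F [-0.12  0.69  5.24] tcp [0.5808 0.0123 0.056 ] t 11.05
```

```bash
python3 -m pendant '[[0,0,0.01,0,0,0],[0,0,0.01,0,0,0],[0,0,0,0,0,0],[0,0,0,0,0,0]]'
python3 -c "
from h import *
force(6)"
```

```text
time: 11.45
tcp_pos: [0.5808, 0.0123, 0.0559]
tool_rot: [3.141, 0.0, 0.001]
contact_force: [-1.2, 0.2, 8.5]
grip_width: -0.0
gripper_force: 4.4
F [-1.22  0.33  8.63] tcp [0.5808 0.0123 0.0559] t 11.75
```

```bash
python3 -m pendant '[[0,0,-0.2,0,0,0],[0,0,-0.6,0,0,0],[0,0,-0.9,0,0,0],[-0.09,0.909,-0.2,0,0,0],[-0.09,0.909,0,0,0,0],[-0.09,0.909,0,0,0,0],[-0.09,0.909,0,0,0,0],[-0.09,0.909,0,0,0,0],[-0.09,0.909,0,0,0,0],[-0.09,0.909,0,0,0,0],[-0.1,0.909,0,0,0,0],[-0.1,0.909,0,0,0,0],[-0.1,0.909,0,0,0,0],[-0.1,0.909,0,0,0,0],[-0.1,0.909,0,0,0,0],[-0.1,0.909,0,0,0,0],[-0.1,0.909,0,0,0,0],[-0.1,0.909,0,0,0,0],[0,0,0,0,0,0],[0,0,0,0,0,0]]'
python3 - <<'E'
from h import *
force(3)
s=robot.read_state(); p=np.array(s["tcp_pos"])
out=[]
for c in ["side","top"]:
    im,d=robot.read_camera(c); m=robot.camera_model(c);K=np.array(m["K"]);T=np.linalg.inv(np.array(m["world_from_camera"]))
    q=K@(T@np.r_[p,1])[:3]; u,v=q[:2]/q[2]; U,V=int(u),int(v)+10; r=32
    o=cv2.resize(im[V-r:V+r,U-r:U+r,::-1],(400,400),interpolation=cv2.INTER_CUBIC)
    cv2.drawMarker(o,(int((u-U+r+.5)*6.25),int((v-V+r+.5)*6.25)),(0,0,255),0,20); out.append(o)
cv2.imwrite("pics/tip3.png",np.hstack(out))
E
```

```text
time: 13.75
tcp_pos: [0.5366, -0.397, 0.1113]
tool_rot: [-3.14, 0.003, 0.003]
contact_force: [1.3, 0.5, -0.3]
grip_width: 0.005
gripper_force: 0.0
F [0.22 0.2  0.04] tcp [ 0.538  -0.395   0.1119] t 13.9
```

View pics/tip3.png

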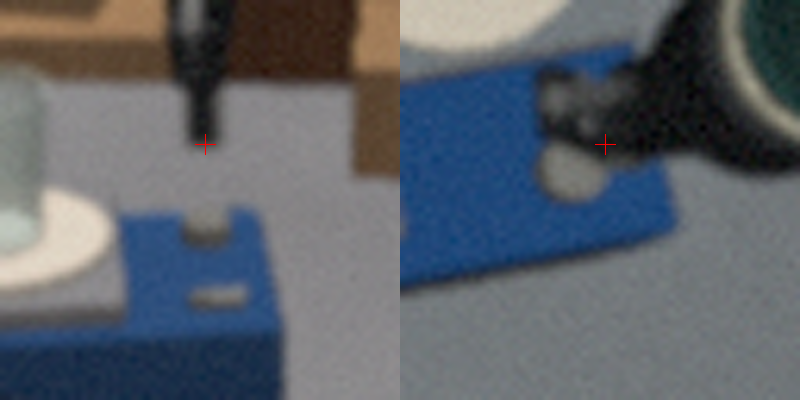

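```bash
python3 -m pendant '[[0,0,0.34,0,0,0],[0,0,0.34,0,0,0],[0,0,0.34,0,0,0],[0,0,0.34,0,0,0],[0,0,0.05,0,0,0],[0,0,0.05,0,0,0],[0,0,0.05,0,0,0],[0,0,0.05,0,0,0],[0,0,0.05,0,0,0],[0,0,0.05,0,0,0],[0,0,0,0,0,0],[0,0,0,0,0,0]]'
python3 -c "
from h import *
force(6)"
```

```text
time: 15.2
tcp_pos: [0.5378, -0.3969, 0.0623]
tool_rot: [3.141, 0.0, 0.001]
contact_force: [-0.7, 0.0, -0.3]
grip_width: -0.002
gripper_force: 0.3
F [0.19 0.2  0.22] tcp [ 0.5377 -0.3969  0.0623] t 15.5
```

```bash
python3 -m pendant '[[0,0,0.02,0,0,0],[0,0,0.02,0,0,0],[0,0,0,0,0,0],[0,0,0,0,0,0]]'
python3 -c "
from h import *
force(6)"
```

```text
time: 15.9
tcp_pos: [0.5378, -0.3969, 0.0613]
tool_rot: [3.141, 0.0, 0.0]
contact_force: [-1.5, 0.0, 2.6]
grip_width: -0.004
gripper_force: 1.1
F [-0.1   0.3   2.13] tcp [ 0.5377 -0.3969  0.0613] t 16.2
```

```bash
python3 -m pendant '[[0,0,0.015,0,0,0],[0,0,0.015,0,0,0],[0,0,0,0,0,0],[0,0,0,0,0,0]]'
python3 -c "
from h import *
force(6)"
```

```text
time: 16.6
tcp_pos: [0.5378, -0.397, 0.0611]
tool_rot: [3.141, -0.0, 0.0]
contact_force: [-2.3, 0.7, 7.7]
grip_width: 0.001
gripper_force: 3.5
F [-1.66  0.74  6.86] tcp [ 0.5378 -0.3969  0.0611] t 16.9
```

```bash
python3 -m pendant '[[0,0,-0.2,0,0,0],[0,0,-0.6,0,0,0],[0,0,-0.9,0,0,0],[0,-0.9,-0.2,0,0,0],[0,-0.9,0,0,0,0],[0,-0.9,0,0,0,0],[0,-0.9,0,0,0,0],[0,-0.9,0,0,0,0],[0,-0.9,0,0,0,0],[0,-0.9,0,0,0,0],[0,-0.9,0,0,0,0],[0,-0.9,0,0,0,0],[0,-0.9,0,0,0,0],[0,-0.9,0,0,0,0],[0,-0.9,0,0,0,0],[0,-0.9,0,0,0,0],[0,-0.9,0,0,0,0],[0,-0.9,0,0,0,0],[0,0,0,0,0,0]]'
python3 -m pendant '[[0,-0.9,0,0,0,0],[0,-0.9,0,0,0,0],[0,-0.9,0,0,0,0],[0,-0.9,0,0,0,0],[0,-0.9,0,0,0,0],[0,-0.9,0,0,0,0],[0,-0.9,0,0,0,0],[-0.1,-0.9,0,0,0,0],[-0.1,-0.9,0,0,0,0],[-0.1,-0.9,0,0,0,0],[0,-0.9,0,0,0,0],[0,-0.9,0,0,0,0],[0,0,0,0,0,0],[0,0,0,0,0,0]]'
python3 - <<'E'
from h import *
force(3)
s=robot.read_state(); p=np.array(s["tcp_pos"])
out=[]
for c in ["side","top"]:
    im,d=robot.read_camera(c); m=robot.camera_model(c);K=np.array(m["K"]);T=np.linalg.inv(np.array(m["world_from_camera"]))
    q=K@(T@np.r_[p,1])[:3]; u,v=q[:2]/q[2]; U,V=int(u),int(v)+10; r=32
    o=cv2.resize(im[V-r:V+r,U-r:U+r,::-1],(400,400),interpolation=cv2.INTER_CUBIC)
    cv2.drawMarker(o,(int((u-U+r+.5)*6.25),int((v-V+r+.5)*6.25)),(0,0,255),0,20); out.append(o)
cv2.imwrite("pics/tip4.png",np.hstack(out))
E
```

```text
time: 18.8
tcp_pos: [0.538, 0.013, 0.1186]
tool_rot: [-3.139, -0.01, -0.003]
contact_force: [0.0, 0.8, 0.0]
grip_width: 0.001
gripper_force: 0.0
time: 20.2
tcp_pos: [0.5289, 0.3319, 0.1177]
tool_rot: [3.141, 0.001, 0.001]
contact_force: [-0.3, 0.1, -0.7]
grip_width: -0.001
gripper_force: 0.0
F [ 0.36 -0.59  0.44] tcp [0.5293 0.3303 0.1174] t 20.35
```

View pics/tip4.png

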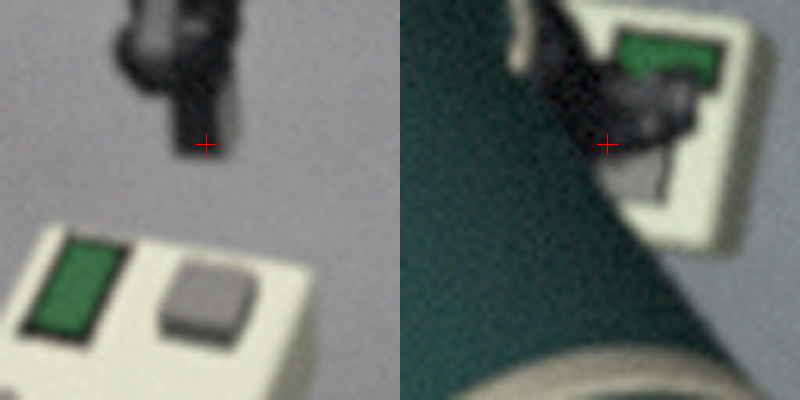

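```bash
python3 -m pendant '[[-0.05,-0.26,0,0,0,0],[0,0,0.42,0,0,0],[0,0,0.42,0,0,0],[0,0,0.42,0,0,0],[0,0,0.42,0,0,0],[0,0,0,0,0,0],[0,0,0.05,0,0,0],[0,0,0.05,0,0,0],[0,0,0.05,0,0,0],[0,0,0.05,0,0,0],[0,0,0.05,0,0,0],[0,0,0.05,0,0,0],[0,0,0,0,0,0],[0,0,0,0,0,0]]'
python3 -c "
from h import *
force(6)"
```

```text
time: 21.85
tcp_pos: [0.5274, 0.3401, 0.0579]
tool_rot: [-3.141, -0.0, -0.001]
contact_force: [1.2, 0.9, 2.1]
grip_width: 0.002
gripper_force: 0.6
F [0.84 0.83 1.24] tcp [0.5273 0.34   0.0579] t 22.15
```

```bash
python3 -m pendant '[[0,0,0.02,0,0,0],[0,0,0.02,0,0,0],[0,0,0,0,0,0],[0,0,0,0,0,0]]'
python3 -c "
from h import *
force(6)"
```

```text
time: 22.55
tcp_pos: [0.5273, 0.34, 0.0567]
tool_rot: [-3.141, -0.0, -0.0]
contact_force: [0.9, 0.4, 0.7]
grip_width: -0.002
gripper_force: 0.9
F [1.17 0.24 2.38] tcp [0.5272 0.34   0.0567] t 22.85
```

```bash
python3 -m pendant '[[0,0,0.015,0,0,0],[0,0,0.015,0,0,0],[0,0,0,0,0,0],[0,0,0,0,0,0]]'
python3 -c "
from h import *
force(6)"
```

```text
time: 23.25
tcp_pos: [0.5272, 0.34, 0.0561]
tool_rot: [3.142, 0.0, 0.0]
contact_force: [0.2, -0.3, 4.9]
grip_width: -0.001
gripper_force: 2.6
F [ 0.05 -0.21  5.31] tcp [0.5271 0.34   0.0561] t 23.55
```

```bash
python3 -m pendant '[[0,0,0.01,0,0,0],[0,0,0,0,0,0],[0,0,-0.2,0,0,0],[0,0,-0.6,0,0,0],[0,0,-0.9,0,0,0],[0,0,-0.9,0,0,0],[0,0,-0.9,0,0,0],[-0.5,0.5,-0.9,0,0,0],[-0.9,0.9,-0.9,0,0,0],[-0.9,0.9,0,0,0,0],[-0.9,0.9,0,0,0,0],[0,0,0,0,0,0],[0,0,0,0,0,0],[0,0,0,0,0,0]]'
python3 - <<'E'
from h import *
force(2)
im,d=robot.read_camera("side"); w=cloud("side",d); old=cv2.imread("pics/side0.png")
a=im[270:350,170:260,::-1]; b=old[270:350,170:260]; c=im[125:185,190:280,::-1]; e=old[125:185,190:280]
f=lambda i:cv2.resize(i,(360,int(i.shape[0]*4)),interpolation=cv2.INTER_CUBIC)
cv2.imwrite("pics/end.png",np.vstack([np.hstack([f(b),f(a)]),np.hstack([f(e),f(c)])]))
E
```

```text
time: 24.95
tcp_pos: [0.4317, 0.2446, 0.2146]
tool_rot: [-3.141, -0.0, -0.0]
contact_force: [-0.7, 0.7, 0.4]
grip_width: -0.003
gripper_force: 0.0
F [ 0.11 -0.56 -0.95] tcp [0.4316 0.2448 0.2143] t 25.05
```

View pics/end.png

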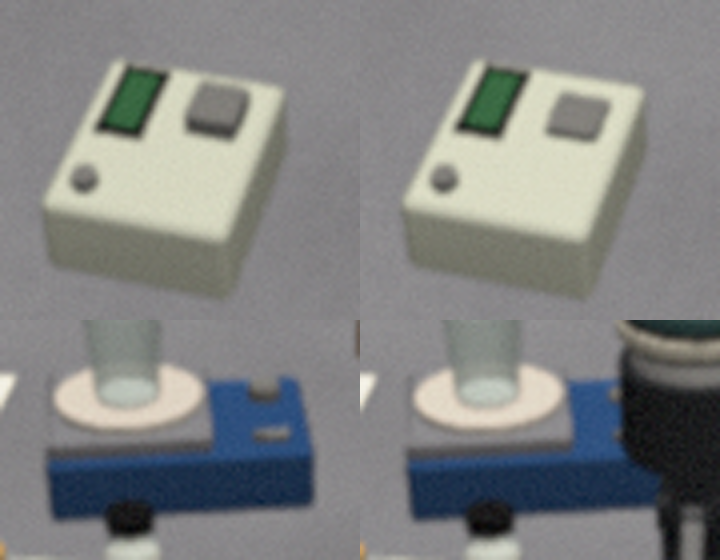

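The last picture shows the timer key sunk in (it was standing at about (216,110) and is now low at (577,116)). The timer box has not moved, and the hand is clear. The stirrer key is hidden behind the hand, but it was pressed to its stop at 6.9 N.

```bash
python3 -c "
from plant import robot
print(robot.sign_off())"
```

```text
the job is handed in; nothing more can be done
None
```

I touched the dome, then pressed the tare, stirrer start and timer start keys to their stops in that order, and handed the job in at about 25 s with the hand clear. Measured force peaked at about 9 N; the last picture shows the timer key in and the timer unmoved, but the hand hid the stirrer key, so force alone shows that one is in.

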